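Load the red grinding pestle into the homogeniser's collet

ROBOT

A 7-joint arm with a two-finger parallel gripper is mounted at the origin on the work surface. World frame = base frame: x ahead of the robot, y to its left, z up, the work surface at z = 0. Lengths are in m, angles in rad, forces in N, time in s.
With the tool pointing down it reaches from about 0.425 to 0.825 m from the base axis. Payload 3.6 kg.
Tool frame: the origin (TCP) lies where the fingers leave the gripper's body, on its centre line; the fingertips stand 73 mm ahead of it and the grasp point (between the pads) lies 54 mm ahead of it; z points along the fingers, y is the line along which they close (so a half turn about z gives the same grasp; the last joint's range is limited). The gripper opens to 85 mm and grips with 20 to 120 N. Pads are 22 mm wide; open, the fingers measure 114 mm over their backs; the gripper's body (76 mm by 85 mm) begins 54 mm behind the grasp point. The pads swing forward as they close: fully open they stand 13 mm farther back than shut.
Start: joints at [1.284, 0.615, -0.013, 1.423, 0.008, 1.103, -0.04], TCP at [0.168, -0.628, 0.304] pointing down, gripper open.
Joint ranges: [-3.12, 3.12], [-0.3, 2.06], [-1.34, 1.32], [0.26, 2.42], [-1.36, 4.5], [0.01, 1.98], [-2.84, 2.84]. Speed limits (rad/s): [2.79, 2.79, 3.14, 3.14, 3.14, 3.14, 3.14].

INTERFACE

Orientations are given as a unit quaternion [x, y, z, w].
In Python, from station import arm, snapshot, camera_info, ticket gives the robot as it stands. Calls block until the motion is done:
- arm.movep(position, orientation): joint-space move of the TCP to a pose.
- arm.line_to(position, velocity=0.15, ori=None): straight line of the TCP; ori=None keeps the orientation; velocity is the mean speed in m/s.
- arm.move_j(angles): joint-space move.
- arm.move_gripper(opening, effort=None): opening from 0.0 (shut) to 1.0 (fully open); effort is the grip in N (None keeps the last); returns when the fingers have stopped.
- arm.pause(seconds).
- arm.ik(position, orientation): joint angles nearest the present ones, or None.
- snapshot(name): name is "scene" or "top" or "wrist"; returns the picture (384x512x3 uint8, blue, green, red); there is no depth.
- camera_info(name): a dict with "fx", "fy", "cx", "cy" (pixels), "R" (3x3) and "t" (3): a world point X has camera coordinates R X + t; the wrist camera has in their place "T_tool_cam" (4x4, takes a point from camera to tool coordinates, whose origin is the TCP and whose axes are the flange's). Camera axes: x right, y down, z forward; pixel columns grow to the right and rows downward; lengths in m; the calibration is good to about 2 mm. A picture is of the moment at which its call begins: read the wrist's pose just before it. camera_info takes no time and is no camera call.
A pose or a line that the arm cannot do raises arm.MotionError and nothing moves.
- ticket.finish_job(): hands the job in; it is judged then, once.
Readings, each from a call of its own:
- arm.read_time(): time.
- arm.read_joint_positions(): joint angles.
- arm.read_dq(): joint speeds.
- arm.read_effort(): joint torques, N m.
- arm.read_tool_pos(): TCP position.
- arm.read_eef_rot(): TCP orientation.
- arm.read_ft_force(): force on the tool from outside, world axes, zero at the start.
- arm.read_wrist_torque(): the same for the moment, N m.
- arm.read_opening(): opening from 0.0 (shut) to 1.0 (fully open).
- arm.read_finger_force(): force on a finger pad.
Only numpy, scipy, OpenCV 4.12 (cv2) and the standard library are available. Lean on these libraries where they do the work, as an engineer would, in place of code of your own. Each camera call takes 0.05 s, during which the arm holds its last target. There are 200 camera calls.

TASK

Take the red-headed pestle out of the sloping green rack and set its steel shank fully home, upright, in the open collet on top of the white homogeniser drive. Then turn the square collet nut clockwise (seen from above) until it reaches its stop, so that the jaws grip the shank, and let go. Leave the white pestle in the rack and do not disturb the other things on the bench.

Things in the scene. Friction and masses are not known exactly. Their poses are not given: they have to be found in the camera images.
- red_pestle_mid (a point): Centre of the red head of the pestle, on its axis, 63 mm from the shank's foot, 13 mm below the head's top; z axis runs from foot to head. Steel shank 10 mm diameter, 50 mm long; head 16 mm diameter, 26 mm long. It starts in the rack, head leaning about 0.5 rad from vertical towards the robot, 36 mm of shank in an 11 mm hole (so it may lean 2 degrees more), 14 mm of shank bare.
- red_pestle_foot (a point): Centre of the end face of the red pestle's shank, z axis along the pestle towards its head.
- red_pestle: The red pestle, 45 g, 76 mm overall, straight and round, foot stepped down to 7 mm over the last 2.5 mm, the head's top 5 mm stepped down to 12 mm diameter. Origin at the shank's foot, z axis along it towards the head.
- white_pestle_mid (a point): Same point on the other pestle, identical but with a white head, in the rack's other hole; the two change places. It stays there.
- rack: Fixed rack: a white base plate 120 x 160 x 12 mm and a green block 44 x 150 x 45 mm inclined by 0.5 rad so that its two holes lean towards the rack's -x (the robot's side). Origin at the centre of the base's underside; the holes are 75 mm apart along its y, at y = -37.5 and +37.5 mm.
- chuck: Fixed white homogeniser drive standing nose-up: grey base 120 x 120 x 18 mm, round housing 68 mm diameter with a blue band up to 58 mm height, then a neck 32 mm diameter below the nut. Origin at the centre of the base's underside, z up, the collet on its z axis.
- chuck_seat (a point): Floor of the collet's bore, on its vertical axis, 75 mm above the bench. The bore is 14 mm in diameter and 40 mm deep from the nut's top (115 mm above the bench), with a 6 mm chamfer there. A pestle fully home stands on this floor with 10 mm of bare shank showing above the nut and its head's top 36 mm above the nut.
- nut_mid (a point): Centre of the collet nut, half-way up, turning with it: an aluminium nut 40 x 40 mm square and 24 mm tall (from 91 to 115 mm above the bench), with a red mark on its top at its -x side. Its four flats face its own x and y axes; at joint value 0 these are parallel to the chuck's.
- nut (a joint): Angle of the collet nut, rad: 0 fully open, growing clockwise seen from above to 1.3 at its stop. Starts open, between 0 and 0.2. It turns stiffly (about 0.06 N m) and stays where it is left. It closes both jaws in proportion: they touch a 10 mm shank at about 0.95 and grip it firmly from 1.1 to the stop.
- jaw_a: Collet jaw inside the nut, at the chuck's +x side of the bore, hidden from most sides; a steel block 5 x 10 x 14 mm that the nut moves towards the axis.
- jaw_b: The opposite jaw, at the chuck's -x side.
- pot: Bystander: sample jar with red cap, 48 mm diameter, 60 mm tall, origin at its underside.
- reagent: Bystander: reagent bottle with blue cap, 56 mm diameter, 110 mm tall, origin at its underside.
- dish: Bystander: clear flat dish, 80 mm diameter, 14 mm tall, origin at its underside.
- pen: Bystander: black and blue marker pen, 130 x 10 x 10 mm along its x, lying, origin at its underside.
- slide_box: Bystander: blue box for glass slides, 85 x 30 x 35 mm, origin at its underside.
- tape: Bystander: roll of white label tape lying flat, 60 mm diameter, 18 mm tall, origin at its underside.
There are look-alikes about, which are no part of the job. What is shaped like the chuck but yellow is not meant.

How it is judged:
On the way, in this order (a step that is already met when the one before it is completed fails the run):
1. the red pestle stands fully home in the collet while the nut is still open (z of red_pestle_foot in the frame of chuck_seat below 0.003 m and horizontal distance between red_pestle_foot and chuck_seat below 0.004 m and angle between red_pestle_foot's own z axis and vertical below 0.15 rad and value of joint nut below 0.6 rad), for 0.2 s.
2. the nut is turned clockwise until both jaws grip the shank of the seated pestle (z of red_pestle_foot in the frame of chuck_seat below 0.003 m and horizontal distance between red_pestle_foot and chuck_seat below 0.004 m and angle between red_pestle_foot's own z axis and vertical below 0.15 rad and contact force between each of jaw_a, jaw_b and red_pestle above 3 N and value of joint nut above 1.1 rad), for 0.2 s.
At the end, for the whole second after the job is handed in: The red pestle stands in the collet, its foot within 3 mm of the bore's floor and 4 mm of its axis, upright within 0.15 rad and at rest; the nut is past 1.1 rad and each jaw presses the shank with more than 3 N (all of step 2 and linear speed of red_pestle below 0.02 m/s); the robot touches nothing.
It fails at once if the white pestle is pulled out or knocked (moved more than 15 mm) (distance of white_pestle_mid from where it was at the start of the episode above 0.015 m).
It fails at once if a bystander on the bench is moved more than 30 mm (distance of any of pot, reagent, dish, pen, slide_box, tape from where it was at the start of the episode above 0.03 m).
It also fails if it takes over 58 s, if anything falls off the work surface, if the arm or the gripper's body presses on something with over 40 N, if the wrist force passes 120 N, or if a joint passes its speed limit or range.

## Working session

There is one attempt and no reset: what is moved stays moved. The work goes in short steps, each a Python script; the robot and the scene stay as the last script left them, time stands still between calls to the robot, and variables do not carry over. Pictures are saved under pics/ and viewed, at most 10 in all, crops included, and the job is handed in when it is done.

```bash
ls; mkdir -p pics
python3 - <<'E'
from station import arm, snapshot, camera_info
import cv2, numpy as np
for n in ("scene","top"):
    im=snapshot(n); cv2.imwrite(f"pics/{n}0.png",im); c=camera_info(n); print(n,c['fx'],c['fy'],c['cx'],c['cy'],np.round(-np.array(c['R']).T@c['t'],3), np.round(c['R'],3).tolist())
w=camera_info("wrist"); print(w)
print(arm.read_time(),arm.read_tool_pos(),arm.read_eef_rot())
a,b=cv2.imread("pics/scene0.png"),cv2.imread("pics/top0.png")
cv2.imwrite("pics/top_v.png",cv2.resize(b,(800,600),interpolation=3)); cv2.imwrite("pics/scene_v.png",cv2.resize(a,(800,600),interpolation=3))
E
```

```text
pics
scene 478.739497947086 478.739497947086 259.7232640519352 188.93488779452528 [ 1.357 -0.279  0.685] [[0.399, 0.917, 0.006], [0.492, -0.209, -0.845], [-0.773, 0.34, -0.535]]
top 373.5091486399315 373.5091486399315 251.1753013081181 188.4342613273864 [0.315 0.069 0.99 ] [[-0.001, -1.0, -0.01], [-0.982, 0.003, -0.19], [0.19, 0.009, -0.982]]
{'fx': 275.32416774889936, 'fy': 275.32416774889936, 'cx': 257.7113156243249, 'cy': 188.6319729039939, 'T_tool_cam': array([[-1.32581866e-03, -9.49761280e-01, -3.12972448e-01,
         8.05471207e-02],
       [ 9.99999081e-01, -1.34764631e-03, -1.46578905e-04,
        -1.50187719e-05],
       [-2.82561197e-04, -3.12972355e-01,  9.49762194e-01,
        -6.94656838e-02],
       [ 0.00000000e+00,  0.00000000e+00,  0.00000000e+00,
         1.00000000e+00]])}
0.1 [ 0.16746667 -0.62751842  0.30283749] [ 9.91506193e-01  1.30054114e-01 -1.79679697e-04 -1.16807489e-03]
```

View pics/top_v.png

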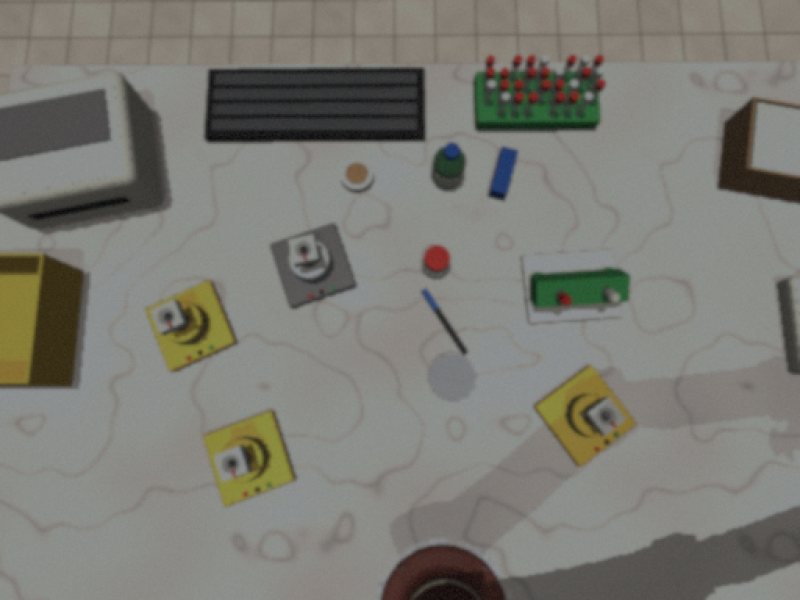

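View pics/scene_v.png

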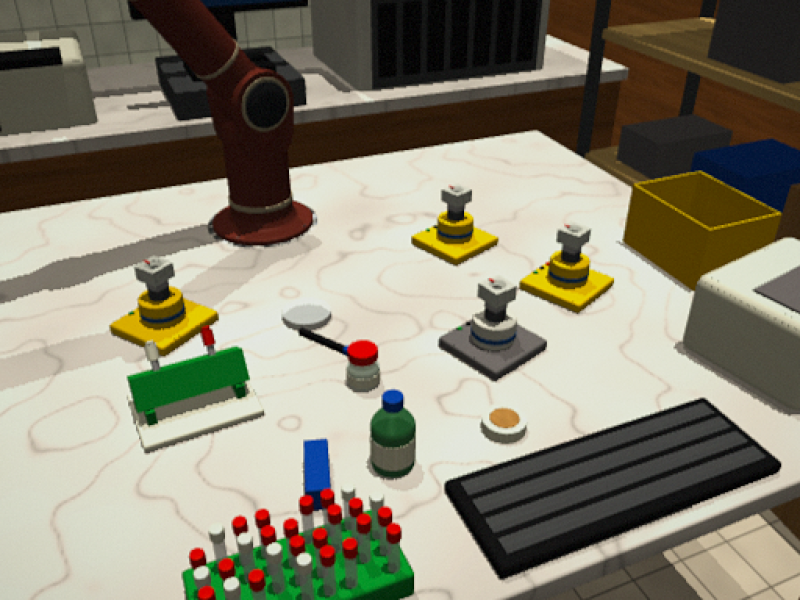

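Top view: the white-headed pestle is at (612,297) and the red one at (565,299), both in the green rack. The white drive on its grey base is at (308,260).

Things that could be confused (800x600 top picture):
- **Red heads:** rack (565,299), jar cap (437,258), tube rack caps (~(540,85)). I choose (565,299), in the sloping rack.
- **Drives:** yellow at (190,320), (250,455) and (590,415); white at (308,260). I choose the white one.

```bash
cat > h.py <<'E'
import numpy as np, cv2
from scipy.spatial.transform import Rotation as Rn
from station import arm, snapshot, camera_info, ticket
def cam(n, pose=None):
    c=camera_info(n); K=np.array([[c['fx'],0,c['cx']],[0,c['fy'],c['cy']],[0,0,1]])
    if 'R' in c: return K,np.array(c['R']),np.array(c['t'])
    p,q=pose; T=np.eye(4);T[:3,:3]=Rn.from_quat(q).as_matrix();T[:3,3]=p
    M=np.linalg.inv(T@np.array(c['T_tool_cam'])); return K,M[:3,:3],M[:3,3]
def wrist():
    pose=(np.array(arm.read_tool_pos()),np.array(arm.read_eef_rot())); return snapshot("wrist"),cam("wrist",pose)
def onplane(C,uv,z):
    K,R,t=C; o=-R.T@t; uv=np.atleast_2d(uv).astype(float)
    d=(R.T@np.linalg.inv(K)@np.c_[uv,np.ones(len(uv))].T).T
    return o+d*((z-o[2])/d[:,2])[:,None]
def tri(C1,u1,C2,u2):
    P=[K@np.c_[R,t] for K,R,t in (C1,C2)]
    X=cv2.triangulatePoints(P[0],P[1],np.array(u1,float).reshape(2,1),np.array(u2,float).reshape(2,1))
    return (X[:3]/X[3]).ravel()
def proj(C,X):
    K,R,t=C; x=K@(R@X+t); return x[:2]/x[2]
def blob(mask,near):
    n,l,s,c=cv2.connectedComponentsWithStats(mask.astype(np.uint8))
    i=1+min((j for j in range(n-1) if s[j+1,4]>8),key=lambda j:np.hypot(*(c[j+1]-near)))
    return c[i],s[i],l==i
def red(im):
    b,g,r=[im[...,i].astype(int) for i in range(3)]; return (r>90)&(r>2*g)&(r>2*b)
E
python3 - <<'E'
from h import *
A,B=cv2.imread("pics/scene0.png"),cv2.imread("pics/top0.png"); CA,CB=cam("scene"),cam("top")
k=1.5625
ra,sa,_=blob(red(A),np.array([208,337])/k); rb,sb,_=blob(red(B),np.array([565,299])/k)
print("red",ra,sa,rb,sb); X=tri(CA,ra,CB,rb); print(X,proj(CA,X)-ra)
wa,wb=np.array([152,350])/k,np.array([612,297])/k
W=tri(CA,wa,CB,wb); print("white",W,proj(CA,W)-wa)
hsv=cv2.cvtColor(B,cv2.COLOR_BGR2HSV)
g,s,m=blob(cv2.inRange(hsv,(45,100,30),(80,255,255))>0,np.array([580,285])/k)
r=cv2.minAreaRect(np.argwhere(m)[:,::-1].astype(np.float32)); P=onplane(CB,cv2.boxPoints(r),0.05); print("green",g,s,r,P.round(3).tolist())
# nut: hand pixels, top and scene
N=tri(CA,np.array([496,287])/k,CB,np.array([304,251])/k); print("nut top",N, onplane(CB,np.array([304,251])/k,.115))
v=[onplane(CB,np.array(p)/k,.018)[0] for p in((272,240),(333,225),(355,287),(291,306))]; print("base",np.mean(v,0),np.round(v,3).tolist(),[np.linalg.norm(v[i]-v[i-1]) for i in range(4)])
def crop(I,c,w=40): c=np.int32(np.array(c)/k); return cv2.resize(I[c[1]-w:c[1]+w,c[0]-w:c[0]+w],(390,290*390//390),interpolation=2)
cv2.imwrite("pics/crop1.png",np.vstack([np.hstack([crop(B,(585,290)),crop(A,(190,370))]),np.hstack([crop(B,(308,260)),crop(A,(495,325))])]))
E
```

```text
red [132.4    214.3125] [129 208   8  13  80] [361.91304348 191.95652174] [360 189   5   6  23]
[ 0.48025488 -0.19226801  0.08794191] [-0.46706923 -0.05798794]
white [ 0.4848685  -0.2659087   0.08669423] [-0.41345049 -0.07591747]
green [369.7328629  183.24395161] [341 172  61  24 992] ((370.9831848144531, 183.80581665039062), (20.40127182006836, 60.98724365234375), 85.03025817871094) [[0.528, -0.15, 0.05], [0.541, -0.307, 0.05], [0.488, -0.308, 0.05], [0.475, -0.152, 0.05]]
nut top [0.55553459 0.21680076 0.10904039] [[0.55321035 0.21432865 0.115     ]]
base [0.55629092 0.21483136 0.018     ] [[0.6, 0.287, 0.018], [0.626, 0.181, 0.018], [0.516, 0.142, 0.018], [0.483, 0.25, 0.018]] [np.float64(0.12170973401502161), np.float64(0.1085577506785505), np.float64(0.11704543197282406), np.float64(0.1128537098709179)]
```

View pics/crop1.png

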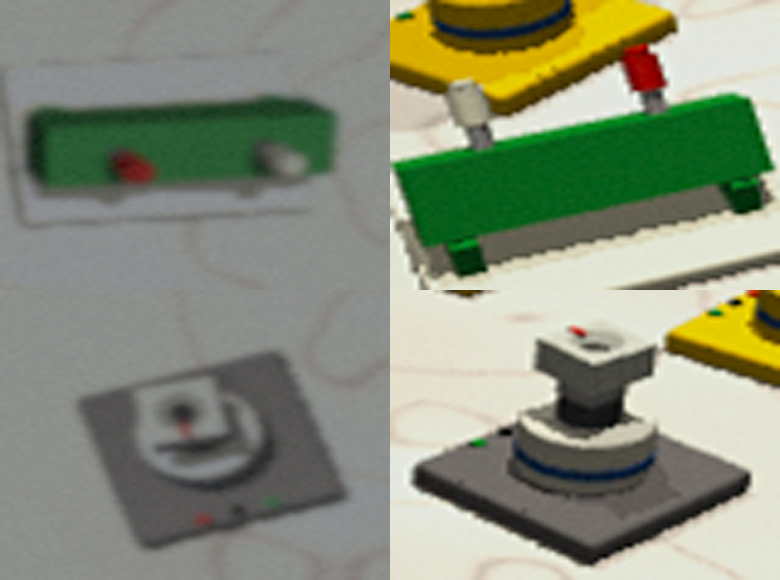

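The crop confirms it: the red pestle is in the rack's left hole (larger y), at about (0.480, -0.192, 0.088), with the white one about 74 mm away, against 75 mm given. The white drive's nut is open, at about (0.555, 0.216). Next I move to a standoff along the pestle axis and look.

```bash
cat >> h.py <<'E'
def tilt_ori(yaw,lean,flip=False):
    z=np.array([np.sin(lean)*np.cos(yaw),np.sin(lean)*np.sin(yaw),-np.cos(lean)])
    x=np.array([np.cos(lean)*np.cos(yaw),np.cos(lean)*np.sin(yaw),np.sin(lean)])
    if flip: x=-x
    return Rn.from_matrix(np.c_[x,np.cross(z,x),z]).as_quat(), z
E
python3 - <<'E'
from h import *
X=np.array([.480,-.192,.088]); yaw=.075
for flip in(0,1):
    q,z=tilt_ori(yaw,.5,flip)
    for d in (0,.05,.11): print(flip,d,arm.ik(X-z*(.054+d),q))
q,z=tilt_ori(yaw,.5)
arm.move_gripper(.5)
arm.movep(X-z*.164,q)
im,C=wrist(); cv2.imwrite("pics/w1.png",im)
n,l,s,c=cv2.connectedComponentsWithStats(red(im).astype(np.uint8)); print([(c[i].round(1),s[i]) for i in range(1,n) if s[i,4]>20], proj(C,X),proj(C,X+z*.063), arm.read_time())
E
```

```text
0 0 [ 0.87150078  0.68324243 -0.57748453  2.29901036  2.68855277  0.21921728
  2.59329226]
0 0.05 [ 1.23700737  0.77372953 -1.14173551  2.31018985  1.74886823  0.46880082
 -2.73285272]
0 0.11 [ 0.98832407  0.40428376 -0.57749682  2.31813483 -0.73461142  0.06817005
 -0.2763124 ]
1 0 [ 1.17736142  0.92418258 -1.14405796  2.29100271  1.90052599  0.59647949
  0.30301974]
1 0.05 [ 1.23700737  0.77372953 -1.14173551  2.31018985  1.74886823  0.46880082
  0.40873993]
1 0.11 [ 1.08071007  0.43136853 -0.71023968  2.3166781   0.38003075  0.05696647
  1.75003196]
[(array([ 76.7, 112.9]), array([  57,   95,   41,   38, 1180], dtype=int32)), (array([257.2, 190.9]), array([249, 179,  18,  24, 351], dtype=int32))] [256.01020068 192.86712538] [256.18298451 174.39789997] 2.4833
```

View pics/w1.png

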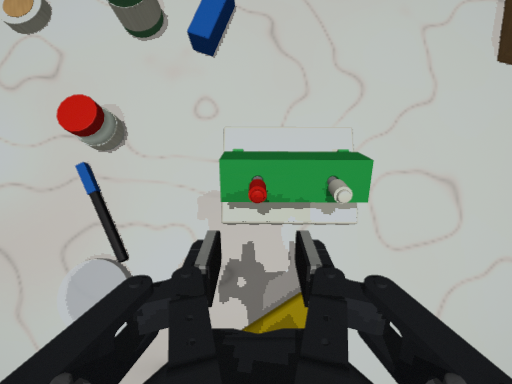

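Wrist view: the red head is at (257,191), predicted (256,193), so the estimate is good to a few millimetres. The white head is at (340,190), and the rack looks aligned with the tool. I triangulate once more with the wrist view and try the straight approach.

```bash
cat > try.py <<'E'
from h import *
A=cv2.imread("pics/scene0.png");CA=cam("scene");B=cv2.imread("pics/top0.png");CB=cam("top")
im=cv2.imread("pics/w1.png"); C=cam("wrist",(np.array(arm.read_tool_pos()),np.array(arm.read_eef_rot())))
X1=tri(C,(257.2,190.9),CA,(132.4,214.3)); X2=tri(C,(257.2,190.9),CB,(361.9,192)); print(X1,X2)
W=tri(C,(341,191),CA,np.array([152,350])/1.5625); print(W,np.linalg.norm(W-X1),np.arctan2(-(X1-W)[0],(X1-W)[1]))
g=cv2.inRange(cv2.cvtColor(im,cv2.COLOR_BGR2HSV),(45,150,60),(75,255,255))>0
_,s,m=blob(g,np.array([295,178])); m=m.copy(); cols=np.arange(235,355); top=[np.argmax(m[:,c]) for c in cols]
p=np.polyfit(cols,top,1); e=onplane(C,[(235,np.polyval(p,235)),(355,np.polyval(p,355))],.06); d=e[0]-e[1]; print("yaw edge",p,np.arctan2(-d[0],d[1]),np.linalg.norm(d))
print(arm.read_joint_positions())
for lean in (.5,.4,.3,.2):
    q,z=tilt_ori(.075,lean)
    for h in(0,.06):
        s=arm.ik(X1-z*.054+h*np.array([-.479,-.036,.878]),q); print(lean,h,None if s is None else np.round(s,2))
E
python3 try.py
```

```text
[ 0.48178264 -0.19180592  0.08861001] [ 0.47994206 -0.19292797  0.09105974]
[ 0.48738276 -0.26579778  0.08826648] 0.07420426955174347 0.07554160331735144
yaw edge [7.52830058e-03 1.49932915e+02] 0.06449700696896529 0.1233418983953456
[ 0.98887696  0.40464043 -0.57649157  2.31650506 -0.73455187  0.06808562
 -0.27625246]
0.5 0 [ 0.87  0.68 -0.58  2.29  2.68  0.22  2.6 ]
0.5 0.06 [ 1.25  0.74 -1.14  2.31  1.7   0.44 -2.69]
0.4 0 [ 1.14  0.91 -1.15  2.22  1.63  0.63 -2.62]
0.4 0.06 [ 0.69  0.48 -0.29  2.26 -0.71  0.1  -0.34]
0.3 0 [ 0.48  0.6  -0.09  2.17 -0.7   0.14 -0.41]
0.3 0.06 [ 0.4   0.47  0.06  2.2  -0.7   0.28 -0.39]
0.2 0 [ 0.26  0.61  0.18  2.11 -0.68  0.31 -0.46]
0.2 0.06 [ 0.22  0.49  0.27  2.14 -0.59  0.42 -0.51]
```

Both triangulations agree: head at (0.481, -0.192, 0.089), spacing 74 mm, rack yaw about 0.07. Lean 0.5 is near the joint limits, so I grip with the tool leaning 0.3, leaving the pestle tilted 0.2 rad in the pads, and draw it out along its own axis.

Run:
```python
from h import *
X=np.array([.481,-.1923,.089]); yaw=.07
q,z=tilt_ori(yaw,.3); a=-tilt_ori(yaw,.5)[1]
G=X+.002*a-.055*z
arm.movep(G+.06*a,q); print(np.round(arm.read_joint_positions(),2))
arm.line_to(G,.08); print(arm.read_ft_force())
arm.move_gripper(0,40); print("open",arm.read_opening(),arm.read_finger_force(),arm.read_ft_force())
arm.line_to(G+.065*a,.06); print("open",arm.read_opening(),arm.read_ft_force())
print(np.round(arm.read_joint_positions(),2),arm.read_tool_pos(),arm.read_time())
im,C=wrist(); s=snapshot("scene"); cv2.imwrite("pics/g1.png",np.hstack([cv2.resize(im[150:350,150:370],(400,364)),cv2.resize(s[170:300,60:200],(390,364))]))
```

```text
[ 0.4   0.46  0.07  2.2  -0.7   0.28 -0.39]
[-0.00701171 -0.70105827  0.72719697]
open 0.165660946164835 38.93788039684296 [-0.31964361 -0.16695615  2.98545421]
open 0.17035037780461282 [ 0.90745643 -0.04165564 -1.25252872]
[ 0.39  0.45  0.09  2.2  -0.69  0.3  -0.39] [ 0.43278317 -0.19555714  0.20005157] 5.65
```

View pics/g1.png

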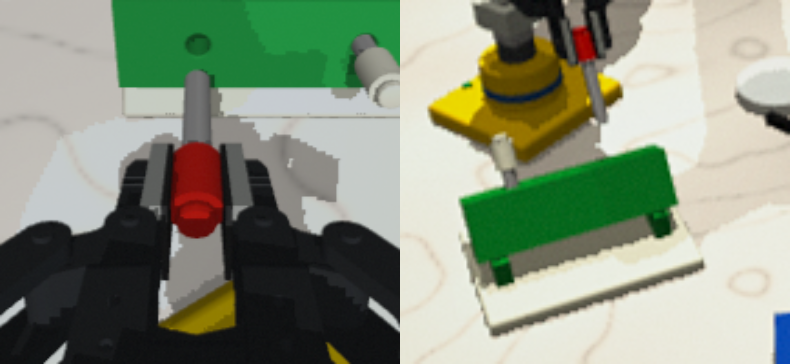

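The red pestle is held by its head and clear of the rack, with its foot at wrist pixel about (260,190) and scene pixel about (132.5,212). The white pestle is untouched. Now I measure the in-hand axis, go above the chuck and look.

Run:
```python
from h import *
p=np.array(arm.read_tool_pos());Q=Rn.from_quat(arm.read_eef_rot());C=cam("wrist",(p,Q.as_quat()));CA=cam("scene")
F=tri(C,(260,189.6),CA,(132.5,212)); f=Q.inv().apply(F-p); print("foot tool",f)
th=.2; exp=np.array([0,0,.055])+.065*np.array([np.sin(th),0,np.cos(th)]); print("expected",exp)
N=np.array([.5545,.2155,.115]); yaw=.37
q,z=tilt_ori(yaw,-.2); R=Rn.from_quat(q)
foot=N+[0,0,.10]; T=foot-R.apply(exp)
print(np.round(R.apply([np.sin(th),0,np.cos(th)]),3), arm.ik(T,q))
arm.line_to(p+[0,0,.08],.2)
arm.movep(T,q); print(np.round(arm.read_joint_positions(),2),arm.read_ft_force(),arm.read_time())
im,C=wrist(); cv2.imwrite("pics/w2.png",im); s=snapshot("scene"); cv2.imwrite("pics/s2.png",s); print(proj(C,N),proj(C,foot),proj(CA,N),proj(CA,foot))
cv2.imwrite("pics/v2.png",np.hstack([cv2.resize(im[60:260,150:370],(400,364)),cv2.resize(s[110:240,250:390],(390,364))]))
```

```text
foot tool [ 0.01953007 -0.00043445  0.11428562]
expected [0.01291351 0.         0.11870433]
[-0. -0. -1.] [-0.73429577  0.66013928  0.61691497  1.39207608 -0.33116142  1.40346101
 -1.2963769 ]
[-0.6   0.62  0.37  1.39 -0.19  1.37 -1.42] [-0.41186353 -0.47262977 -1.1143608 ] 7.875
[254.88201556 145.64349761] [253.90794554 195.3778752 ] [316.48161809 181.45030512] [319.6828939 142.1686373]
```

View pics/v2.png

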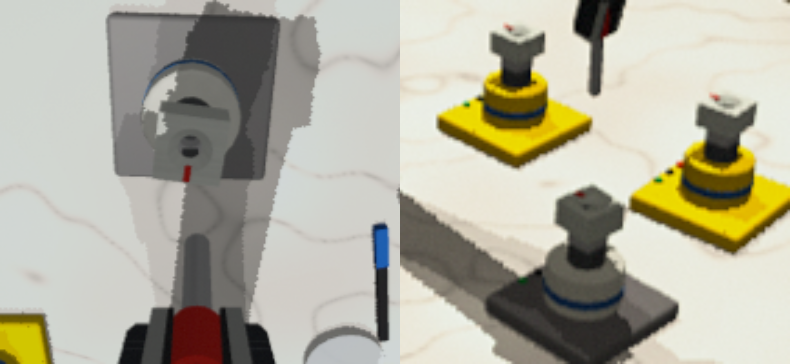

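Wrist view: bore at (254.5,140), foot at (258.4,189). Scene: foot at (320,143), nut top centre at (318.2,181.8). The pestle looks upright. I triangulate both.

Run:
```python
from h import *
p=np.array(arm.read_tool_pos());Q=Rn.from_quat(arm.read_eef_rot());C=cam("wrist",(p,Q.as_quat()));CA=cam("scene")
F=tri(C,(258.4,189.5),CA,(320,143)); print("foot",F,"tool",Q.inv().apply(F-p))
N=tri(C,(254.5,140.2),CA,(318.2,181.8)); print("nut",N,proj(C,N)); print("bore plane .115",onplane(C,(254.5,140.2),.115), "p",p)
im=cv2.imread("pics/w2.png"); s=cv2.imread("pics/s2.png")
rc,st,m=blob(red(im),np.array([258,240])); print("red",rc,st)
rs,st,_=blob(red(s),np.array([322,121])); print("red s",rs,st); H=tri(C,rc,CA,rs); print("head",H,"axis",H-F,np.linalg.norm(H-F))
cv2.imwrite("pics/v3.png",np.hstack([cv2.resize(im[100:170,220:290],(400,400),interpolation=2),cv2.resize(s[160:230,290:340],(286,400),interpolation=2)]))
```

```text
foot [0.5594472  0.2137505  0.21541661] tool [0.01731035 0.00075754 0.11756102]
nut [0.55942756 0.21750672 0.11616812] [254.97915913 141.21462762]
bore plane .115 [[0.55987822 0.21821301 0.115     ]] p [0.56511824 0.21686893 0.33407128]
red [259.34304207 263.31877023] [244 230  28  51 618]
red s [193.22033898 136.6440678 ] [187 129  13  16 118]
head [0.26850036 0.0425064  0.10273347] axis [-0.29094685 -0.1712441  -0.11268314] 0.3559102433869635
```

View pics/v3.png

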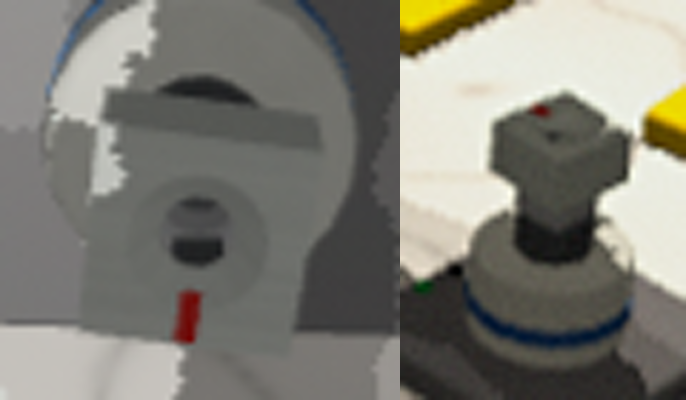

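The nut's top face in the crop has corners at (105,115), (322,150), (290,355) and (80,330). The bore chamfer is centred at about (213,235) and the red mark is on the near side.

Run:
```python
from h import *
p=np.array(arm.read_tool_pos());Q=Rn.from_quat(arm.read_eef_rot());C=cam("wrist",(p,Q.as_quat()));CA=cam("scene")
k=.175
v=onplane(C,np.array([220,100])+k*np.array([(105,115),(322,150),(290,355),(80,330)]),.115); print(v.round(4).tolist(),v.mean(0))
print([np.linalg.norm(v[i]-v[i-1]).round(4) for i in range(4)])
c=onplane(C,np.array([220,100])+k*np.array([(213,235),(188,317)]),.115);print("centre,mark",c)
e1=(v[0]-v[3]+v[1]-v[2]);e2=(v[0]-v[1]+v[3]-v[2]); print("nut yaw",np.arctan2(e1[1],e1[0]),np.arctan2(-e2[0],e2[1]))
print("tri",tri(C,(257.0,141),CA,(318.3,182.7)))
```

```text
[[0.5737, 0.2405, 0.115], [0.5814, 0.2029, 0.115], [0.543, 0.1932, 0.115], [0.5338, 0.2318, 0.115]] [0.5579761  0.21708457 0.115     ]
[np.float64(0.0409), np.float64(0.0384), np.float64(0.0396), np.float64(0.0396)]
centre,mark [[0.55996278 0.21518471 0.115     ]
 [0.54339167 0.21384461 0.115     ]]
nut yaw 0.23026303171551327 0.2188734329607586
tri [0.56084107 0.21629188 0.11523024]
```

The nut sides measure 39.6 mm against the true 40. The nut centre is (0.5585, 0.2165) and its yaw about 0.225. I now insert, watching the force.

Run:
```python
from h import *
f=np.array([.018,0,.117]); N=np.array([.5585,.2165])
q,z=tilt_ori(.37,-.22); R=Rn.from_quat(q)
T=lambda zf: np.r_[N,zf]-R.apply(f)
arm.line_to(T(.16),.12,ori=q); f0=np.array(arm.read_ft_force())
arm.line_to(T(.122),.08)
zf=.122
while zf>.071:
    zf-=.004; arm.line_to(T(zf),.04); d=np.array(arm.read_ft_force())-f0
    print(round(zf,4),d.round(1))
    if np.linalg.norm(d)>8: break
print(arm.read_tool_pos()-T(zf),arm.read_opening(),arm.read_time())
im,C=wrist(); s=snapshot("scene"); cv2.imwrite("pics/v4.png",np.hstack([cv2.resize(im[100:300,150:370],(400,364)),cv2.resize(s[120:250,250:390],(390,364))]))
```

```text
0.118 [-1.5 -0.2 -1. ]
0.114 [ 0.2  1.6 -1.3]
0.11 [ 0.4  0.9 -1.5]
0.106 [ 1.2  1.9 -2.1]
0.102 [ 1.6  2.5 -2. ]
0.098 [ 1.5  2.8 -1.5]
0.094 [ 1.5  3.3 -1.6]
0.09 [ 2.9  3.3 -0.7]
0.086 [ 2.6  3.9 -0.9]
0.082 [ 3.2  3.8 -0.3]
0.078 [3.5 4.1 0.1]
0.074 [-0.   3.4 15.6]
[0.0009114  0.00024372 0.00338769] 0.16829143028159207 12.2167
```

View pics/v4.png

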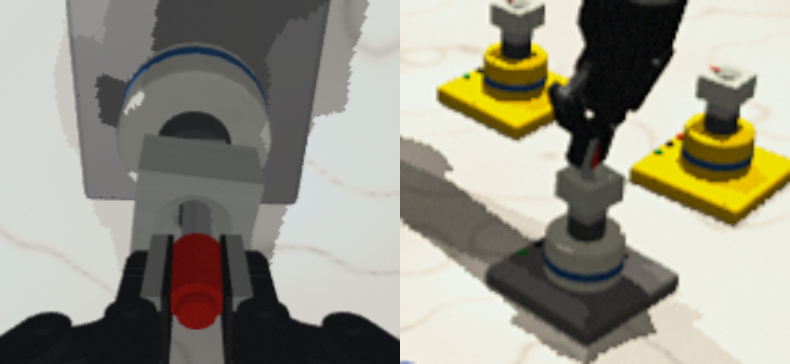

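The floor contact came at foot z about 0.077, as expected, and the pestle stands in the collet. I release, back off upward and check before turning the nut.

Run:
```python
from h import *
arm.move_gripper(.45); arm.pause(.3)
p=np.array(arm.read_tool_pos()); arm.line_to(p+[0,0,.09],.15)
N=np.array([.559,.217]); 
for yaw in (.225,.225+np.pi/2,.225-np.pi/2):
    for d in(0,-1.3):
        q,_=tilt_ori(yaw+d,0); s=arm.ik(np.r_[N,.163],q); print(round(yaw,2),d,None if s is None else np.round(s,2))
q,_=tilt_ori(.225,0); arm.movep(np.r_[N+[-.03,0],.28],q)
im,C=wrist(); s=snapshot("scene"); print(proj(C,np.r_[N,.115]),proj(C,np.r_[N,.151]),arm.read_time())
cv2.imwrite("pics/w5.png",im);cv2.imwrite("pics/s5.png",s)
cv2.imwrite("pics/v5.png",np.hstack([cv2.resize(im[110:260,190:330],(400,428),interpolation=2),cv2.resize(s[130:230,275:365],(385,428),interpolation=2)]))
```

```text
0.23 0 [-0.61  0.72  0.33  1.73 -0.32  0.74 -1.46]
0.23 -1.3 [-0.79  0.79  0.66  1.74 -0.62  0.83 -2.49]
1.8 0 [-0.38  0.7  -0.04  1.72  0.04  0.72 -0.22]
1.8 -1.3 [-0.57  0.71  0.27  1.73 -0.26  0.73 -1.24]
-1.35 0 [-0.82  0.81  0.72  1.74 -0.69  0.86 -2.7 ]
-1.35 -1.3 [ 0.19  0.99 -1.15  1.7   1.    1.15  0.81]
[265.85078666 158.62049883] [267.23939272 168.94746985] 14.2417
```

View pics/v5.png

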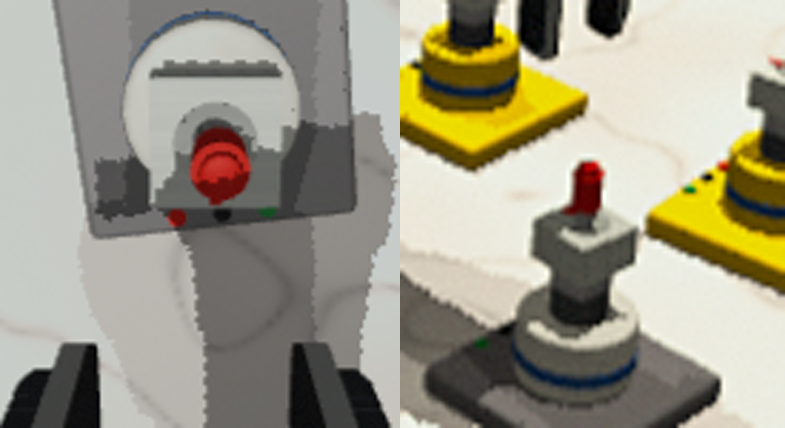

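The pestle stands seated and upright, and the nut is square to the image with its centre at (266,159.4), predicted (265.9,158.6). So yaw 0.225 is confirmed. I grip the nut at yaw 1.80, where joint 7 decreasing turns it clockwise, and turn to the stop.

Run:
```python
from h import *
N=np.array([.559,.2168]); q,_=tilt_ori(.225+np.pi/2,0)
arm.move_gripper(.8); arm.movep(np.r_[N,.26],q); f0=np.array(arm.read_ft_force()); arm.line_to(np.r_[N,.163],.08); print(np.array(arm.read_ft_force())-f0)
arm.move_gripper(0,50); print("open",arm.read_opening(),arm.read_finger_force(),np.array(arm.read_ft_force())-f0)
t0=arm.read_wrist_torque()[2]; j0=np.array(arm.read_joint_positions())
a=0
while a<1.42:
    a+=.2 if a<.95 else .04
    j=j0.copy(); j[6]-=a; arm.move_j(j)
    tz=arm.read_wrist_torque()[2]-t0; print(round(a,2),round(tz,3),round(j0[6]-arm.read_joint_positions()[6],3),np.round(np.array(arm.read_ft_force())-f0,1),round(arm.read_opening(),3))
    if a>.95 and abs(tz)>.9: break
print(arm.read_time())
```

```text
[-1.06029471 -0.32857424 -0.72256321]
open 0.4578580738493803 52.14298635721207 [-5.16116985 -0.69215488  6.49376844]
0.2 -0.086 0.197 [-2.   0.5  1. ] 0.458
0.4 -0.113 0.395 [-3.2  0.2  1.1] 0.463
0.6 -0.04 0.594 [-3.3 -0.6  1.5] 0.461
0.8 -0.041 0.794 [-4.8 -0.8  3. ] 0.456
1.0 -0.008 0.994 [-5.2 -0.4  3.1] 0.46
1.04 -0.04 1.035 [-5.6 -1.1  4.1] 0.454
1.08 0.033 1.075 [-6.6 -0.1  4.2] 0.458
1.12 -0.042 1.115 [-6.5  1.   4.7] 0.457
1.16 0.109 1.155 [-6.5  0.7  3.9] 0.459
1.2 0.156 1.194 [-6.6  0.2  4.7] 0.456
1.24 1.957 1.232 [-6.  -0.4  4.5] 0.455
20.6167
```

The torque jumped to about 2 N m at 1.23 rad, which is the stop (the nut started near 0.07). I let go, back off and check.

Run:
```python
from h import *
arm.move_gripper(.85); p=np.array(arm.read_tool_pos()); arm.line_to(p+[0,0,.12],.12)
q,_=tilt_ori(.225,0); arm.movep([.529,.2168,.28],q); arm.pause(.3)
im,C=wrist(); s=snapshot("scene"); t=snapshot("top"); print(proj(C,np.array([.559,.2168,.115])),arm.read_time(),arm.read_ft_force())
cv2.imwrite("pics/v6.png",np.hstack([cv2.resize(im[110:260,190:330],(400,428),interpolation=2),cv2.resize(s[130:230,275:365],(385,428),interpolation=2)]))
A=cv2.imread("pics/scene0.png"); d=cv2.absdiff(A,s).max(2)
print("white pestle patch diff", d[215:235,90:105].mean())
```

```text
[265.00538937 160.88870011] 23.0333 [-0.0522349  -0.10050939  0.12157766]
white pestle patch diff 19.71
```

View pics/v6.png

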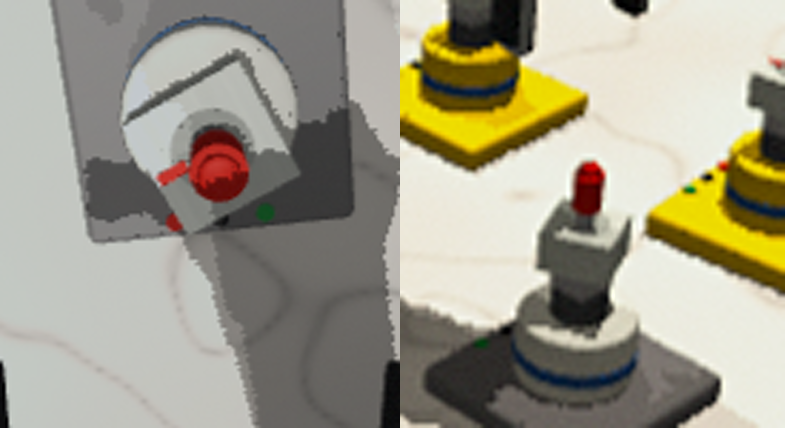

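The nut has turned and the pestle stands upright. I compute the nut's real angle from its top-face corners before handing in.

Run:
```python
from h import *
C=cam("wrist",(np.array(arm.read_tool_pos()),np.array(arm.read_eef_rot())))
px=lambda L:np.array([190,110])+np.array(L,float)*[.35,150/428]
v=onplane(C,px([(124,124),(240,60),(300,172),(190,235)]),.115)
print([np.linalg.norm(v[i]-v[i-1]).round(4) for i in range(4)],v.mean(0))
for i in range(4): d=v[i]-v[i-1]; print(np.arctan2(d[1],d[0])%(np.pi/2))
b=onplane(C,px([(92,242),(355,213)]),.018); d=b[1]-b[0]; print("base edge yaw",np.arctan2(d[0],-d[1]),np.linalg.norm(d))
m=onplane(C,px([(172,173)]),.115)[0]-v.mean(0); print("mark yaw (-x side)",np.arctan2(-m[1],-m[0]))
```

```text
[np.float64(0.0406), np.float64(0.0395), np.float64(0.0389), np.float64(0.0395)] [0.55727121 0.21684997 0.115     ]
0.7342410503295475
0.7262796300223007
0.7354619149357808
0.7684514908547491
base edge yaw 0.3396447899267244 0.11745397955456466
mark yaw (-x side) -0.8188763665588542
```

Currently the nut is at about 1.17 rad (turned 1.055 from about 0.115), so the pads slipped a little. It's past 1.1 but short of the stop at 1.3, so I regrip squarely and harder and finish the turn.

Run:
```python
from h import *
N=np.array([.5583,.2168]); q,_=tilt_ori(.741,0)
arm.movep(np.r_[N,.28],q); arm.line_to(np.r_[N,.161],.08)
arm.move_gripper(0,100); print(arm.read_opening(),arm.read_finger_force(),arm.read_ft_force())
t0=arm.read_wrist_torque()[2]; j0=np.array(arm.read_joint_positions()); print(j0[6])
a=0
while a<.3:
    a+=.03; j=j0.copy(); j[6]-=a; arm.move_j(j); tz=arm.read_wrist_torque()[2]-t0
    print(round(a,2),round(tz,3),round(j0[6]-arm.read_joint_positions()[6],3),np.round(arm.read_ft_force(),1),round(arm.read_opening(),3))
    if abs(tz)>3.5: break
arm.move_gripper(.85); p=np.array(arm.read_tool_pos()); arm.line_to(p+[0,0,.12],.12)
q,_=tilt_ori(.225,0); arm.movep([.529,.2168,.28],q); arm.pause(.3)
im,C=wrist(); s=snapshot("scene"); print(arm.read_time())
cv2.imwrite("pics/v7.png",np.hstack([cv2.resize(im[110:260,190:330],(400,428),interpolation=2),cv2.resize(s[180:280,60:180],(385,428),interpolation=2)]))
```

```text
0.4462062187341018 101.39026343822479 [-2.02486371  0.40023441  4.83955469]
-1.3137148251605095
0.03 -0.003 0.029 [-0.7 -0.8  0.6] 0.452
0.06 -0.07 0.059 [0.3 0.2 0.7] 0.447
0.09 -0.01 0.089 [ 0.3 -0.3  1.3] 0.45
0.12 -0.004 0.119 [-0.9  0.3  0.9] 0.45
0.15 0.763 0.148 [ 0.2 -1.6  2. ] 0.447
0.18 2.702 0.175 [ 0.4 -1.8  0.3] 0.452
0.21 2.869 0.207 [ 2.2 -2.  -0.6] 0.451
0.24 4.619 0.235 [ 3.  -2.8 -0.8] 0.45
29.9167
```

View pics/v7.png

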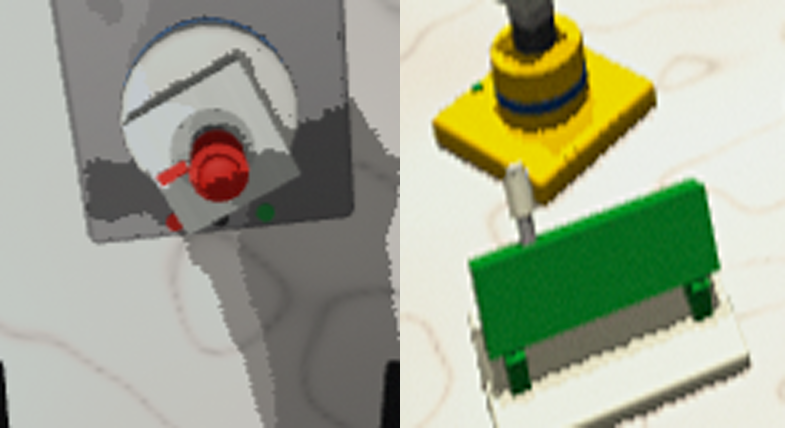

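The nut came back to the same angle both times after hitting the stop, with the tool at yaw 0.57 to 0.60. That suggests it relaxes elastically against the gripping jaws. I check numerically for creep and for the absolute angle from several base edges, without more pictures.

Run:
```python
from h import *
a,C=wrist(); arm.pause(3); b,_=wrist(); print("creep diff",cv2.absdiff(a,b)[110:260,190:330].max(2).mean(), (cv2.absdiff(a,b)[110:260,190:330].max(2)>25).sum())
px=lambda L:np.array([190,110])+np.array(L,float)*[.35,150/428]
E=onplane(C,px([(50,0),(92,242),(355,213),(347,0)]),.018)
for i in range(3): d=E[i+1]-E[i]; print("base yaw",np.arctan2(d[1],d[0])%(np.pi/2),np.linalg.norm(d))
# line segments with LSD: nut-top and base directions
g=cv2.cvtColor(b,cv2.COLOR_BGR2GRAY); L=cv2.createLineSegmentDetector().detect(g)[0].reshape(-1,4)
for s in L:
    m=(s[:2]+s[2:])/2
    if np.hypot(*(s[:2]-s[2:]))>22 and 190<m[0]<330 and 90<m[1]<215:
        o=[]
        for z in(.115,.018): d=np.diff(onplane(C,s.reshape(2,2),z),axis=0)[0]; o.append(round(np.arctan2(d[1],d[0])%(np.pi/2),3))
        print(s.round(0),"yaw@.115,.018",o)
```

```text
creep diff 2.5721904761904764 492
base yaw 0.346109725890555 0.1049760438100027
base yaw 0.3396156888413553 0.11743072469282984
base yaw 0.32340603207772667 0.09105780257296942
[273. 130. 234. 153.] yaw@.115,.018 [np.float64(0.746), np.float64(0.746)]
[221. 193. 212. 138.] yaw@.115,.018 [np.float64(0.344), np.float64(0.344)]
[234. 160. 256. 190.] yaw@.115,.018 [np.float64(0.838), np.float64(0.838)]
[282. 123. 261. 117.] yaw@.115,.018 [np.float64(1.558), np.float64(1.558)]
[295. 169. 274. 131.] yaw@.115,.018 [np.float64(0.762), np.float64(0.762)]
[309.  88. 312. 143.] yaw@.115,.018 [np.float64(0.335), np.float64(0.335)]
[209.  97. 307.  85.] yaw@.115,.018 [np.float64(0.336), np.float64(0.336)]
[257. 190. 295. 170.] yaw@.115,.018 [np.float64(0.73), np.float64(0.73)]
[212. 137. 206. 100.] yaw@.115,.018 [np.float64(0.336), np.float64(0.336)]
[279. 135. 291. 154.] yaw@.115,.018 [np.float64(0.769), np.float64(0.769)]
[311. 185. 275. 189.] yaw@.115,.018 [np.float64(0.339), np.float64(0.339)]
[312. 148. 314. 182.] yaw@.115,.018 [np.float64(0.334), np.float64(0.334)]
[291.  91. 239.  97.] yaw@.115,.018 [np.float64(0.335), np.float64(0.335)]
[241.  96. 211. 100.] yaw@.115,.018 [np.float64(0.344), np.float64(0.344)]
[309. 126. 307.  96.] yaw@.115,.018 [np.float64(0.343), np.float64(0.343)]
[210. 108. 214. 132.] yaw@.115,.018 [np.float64(0.346), np.float64(0.346)]
```

The chuck yaw is 0.338 and the nut is at about 1.16 rad, unchanged after several seconds. That's past 1.1 and gripping, so I hand in.

```bash
python3 -c "
from h import *
print(ticket.finish_job(),arm.read_time())"
```

```text
the job is handed in; nothing more can be done
the job is handed in; nothing more can be done
```

Job handed in, verdict not shown: red pestle seated upright, nut turned to its stop twice but settling at about 1.16 rad after release (above the required 1.1; jaw force not measured), the white pestle still in its hole in the last picture; I viewed 11 pictures, one over the limit of 10.

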